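# Open the hold-down arm of the loaded battery jig

## Task

Two identical clamp jigs stand on the repair bench; one holds a battery pack, the other is empty. Take the hold-down arm of the jig with the pack in it by its black grip, swing it up and over past its balance point until it leans back against its stop and stays open by itself, and let go. Leave the pack lying in its nest and the arm of the empty jig shut.

Things in the scene. Friction and masses are not known exactly. Their poses are not given: they have to be found in the camera images.
- clamp (a joint): Hinge angle of the hold-down arm of the jig that holds the pack: 0 = shut (arm level, free end on the robot's side), grows as the free end swings up and over; 1.57 = upright; 2.0 = leaning back on its stop, fully open. No spring, slight friction: released below about 1.5 the 0.12 kg arm falls shut, above about 1.7 it falls open. The jig (210 x 110 mm base plate, 12 mm thick) is screwed down.
- clamp_grip (a point): Centre of the black grip at that arm's free end: 46 mm long (along the arm), 24 wide, 16 thick; shut, it is 50 mm above the table, free on both sides. Arm: steel bar 20 x 10 mm. Axes turn with the arm: x from grip to hinge, y parallel to the hinge axis, z the arm's upper side. Hinge axis 135 mm from here along +x, 50 mm above the table (cheeks reach 66 mm): the grip swings on a 135 mm arc.
- pack: Battery pack: three blue cells side by side, 56 x 66 x 19 mm, 0.14 kg, lying loose in a nest with 8 mm high fences on the base plate, under the arm's round rubber foot (2 mm free). Origin at the centre of its underside, 12 mm above the table, 70 mm from the hinge axis and 65 mm from the grip's centre, measured level.
- spare_clamp (a joint): Hinge angle of the arm of the other jig, the same in shape and size but with an empty nest; 0 = shut. It is to stay shut.
There are look-alikes about, which are no part of the job. What is shaped like the part that bears clamp but turquoise is not meant.

How it is judged (in metres and radians):
At the end, for the whole second after the job is handed in: The arm of the jig with the pack stands open beyond 1.85 rad (106 degrees), at rest and let go; the pack is within 15 mm of where it lay; the empty jig's arm is shut (below 0.15 rad) (value of joint clamp above 1.85 rad and velocity of joint clamp between -0.1 and 0.1 rad/s and distance of pack from where it was at the start of the episode below 0.015 m and value of joint spare_clamp below 0.15 rad); the robot touches nothing.
It fails at once if the arm of the empty jig is lifted by more than 0.3 rad (value of joint spare_clamp above 0.3 rad).
It fails at once if the pack is knocked out of its nest (moved more than 20 mm) (distance of pack from where it was at the start of the episode above 0.02 m).
It also fails if it takes over 35 s, if anything falls off the work surface, if the arm or the gripper's body presses on something with over 40 N, if the wrist force passes 120 N, or if a joint passes its speed limit or range.

## Robot

A 6-joint arm with a two-finger parallel gripper is mounted at the origin on the work surface. World frame = base frame: x ahead of the robot, y to its left, z up, the work surface at z = 0. Lengths are in m, angles in degrees, forces in N, time in s.
With the tool pointing down it reaches from about 0.4 to 0.825 m from the base axis. Payload 7 kg.
Tool frame: the origin (TCP) lies at the very end of the fingers, on their centre line; the grasp point (between the pads) lies 19 mm behind it (ctrl.grip_depth is the distance from the TCP to the grasp point, in m); z points along the fingers, y is the line along which they close (so a half turn about z gives the same grasp; the last joint's range is limited). The gripper opens to 88 mm and grips with 3 to 60 N. Pads are 19 mm wide; open, the fingers measure 130 mm over their backs; the gripper's body (78 mm by 193 mm) begins 47 mm behind the grasp point.
Start: joints at [16.507, 20.546, 0.682, 0, -70.136, -16.507], TCP at [0.675, -0, 0.227] pointing down, gripper open.
Joint ranges: [-176.03, 176.03], [-82.01, 121.73], [-58.28, 71.71], [-173.87, 95.51], [-174.79, -0.11], [-173.66, 173.66]. Speed limits (degrees/s): [136.94, 136.94, 172.46, 180, 180, 180].

## Interface

Orientations are given as [roll, pitch, yaw] about the fixed x, y, z axes, in that order (R = Rz(yaw) Ry(pitch) Rx(roll)).
In Python, from plant import get_obs, eyes, ctrl, spotter gives the robot as it stands.
- The arm moves only by the shell command python3 -m crank 'ROWS'. ROWS is JSON, one flat list of numbers, 7 for each row, row after row: the turn, a rotation vector about the tool's x, y, z in rad, then the shift along the tool's x, y, z in mm, then the opening, from 0 (shut) to 1 (fully open). A call has 1 to 5 rows; each row shifts and turns the commanded pose from where the row before left it, along the tool's axes as they then stand; what a row does not reach is not made up. A row lasts 1/8 s, in which the tool goes at most 62.5 mm and 10.7 degrees, less where a joint would pass 70% of its speed; a pose out of reach is approached as far as the arm can. A call is refused whole if a number of a shift passes 62.5 or a number of a turn 0.188, either way. A call with a gripper value outside its range is refused whole. The fingers move at their own pace and stop on an object; the grip force is fixed at half the most. Time passes only in rows, so rows that do not move let the fingers close. It gives the time, the measured TCP pose, the force, the opening and the grip force at its end, in the units of the state.
- get_obs(): the state, without advancing time (a new reading comes with each control period).
- eyes.snapshot(name): name is "scene" or "side" or "wrist"; returns the picture (400x640x3 uint8, blue, green, red); there is no depth.
- eyes.camera_model(name): a dict with "fx", "fy", "cx", "cy" (pixels), "extrinsics" (4x4, takes a point from camera to world coordinates). Camera axes: x right, y down, z forward; pixel columns grow to the right and rows downward; lengths in m; the calibration is good to about 2 mm. A picture is of the moment at which its call begins: read the wrist's pose just before it. camera_model takes no time and is no camera call; for the wrist camera it gives the pose at the moment of the call.
- ctrl.close_job(): hands the job in; it is judged then, once.
Trained networks look in the newest picture that a camera, given by its name, has taken for a name from the list of things; names that differ only in an ending like _2 or _b are one class to them, and where a whole thing is asked for, a point or a joint stands for the part that bears it (a point fixed in the world has none). Each returns a list of dicts, best first, with "p" (0 to 1); they miss things now and then, are a little off and sometimes report something else, mostly with a low value. They report only what shows in the picture. A call takes as long as a camera call. They do not tell look-alikes from the thing itself.
- spotter.outline_of(camera, target): "region" (400x640 bool, what is visible of it) and "rect" ([left, top, width, height] in pixels, round what is visible of it).
- spotter.place_of(camera, target): "location" ([column, row] in pixels: a listed point, or the origin of a listed thing).
The state is a dict: "clock": time; "joint_pos": joint angles; "qvel": joint speeds; "tau": joint torques, N m; "tool_pos": TCP position; "orientation": TCP orientation; "force": force on the tool from outside, world axes, zero at the start; "moment": the same for the moment, N m; "opening": finger opening in m; "gripper_force": force on a finger pad.
Only numpy, scipy, OpenCV 4.12 (cv2) and the standard library are available. Lean on these libraries where they do the work, as an engineer would, in place of code of your own. Each camera call takes 0.05 s, during which the arm holds its last target. There are 200 camera calls.

## Working session

There is one attempt and no reset: what is moved stays moved. The work goes in short steps, Python scripts to look and compute and a shell command to move; the robot and the scene stay as the last step left them, time stands still between calls to the robot, and variables do not carry over. Pictures are saved under pics/ and viewed, at most 10 in all, crops included, and the job is handed in when it is done.

```bash
mkdir -p pics; cat > h.py <<'E'
import numpy as np, cv2
from plant import get_obs, eyes, ctrl, spotter
def ray(cam,px,z):
    m=eyes.camera_model(cam);T=np.array(m["extrinsics"])
    d=T[:3,:3]@np.array([(px[0]-m["cx"])/m["fx"],(px[1]-m["cy"])/m["fy"],1.]);o=T[:3,3]
    return o+d*(z-o[2])/d[2]
def proj(cam,p):
    m=eyes.camera_model(cam);T=np.linalg.inv(np.array(m["extrinsics"]));q=T[:3,:3]@p+T[:3,3]
    return [m["fx"]*q[0]/q[2]+m["cx"],m["fy"]*q[1]/q[2]+m["cy"]]
E
python3 - <<'E'
from h import *
np.set_printoptions(precision=4,suppress=True)
for c in("scene","side"):
    im=eyes.snapshot(c);cv2.imwrite(f"pics/{c}0.png",im)
    for t,z in(("clamp_grip",.05),("pack",.012),("clamp",.05)):
        for r in spotter.place_of(c,t)[:4] : print(c,t,round(r["p"],2),np.round(r["location"]),ray(c,r["location"],z))
o=get_obs();print(o["tool_pos"],o["orientation"],o["clock"])
E
```

```text
scene clamp_grip 0.94 [376. 149.] [0.485  0.1871 0.05  ]
scene clamp_grip 0.89 [275. 107.] [0.1838 0.2221 0.05  ]
scene pack 0.57 [401. 163.] [0.5459 0.2076 0.012 ]Traceback (most recent call last):
  File "<stdin>", line 6, in <module>
ValueError: it knows: clamp_grip, pack
```

View pics/scene0.png

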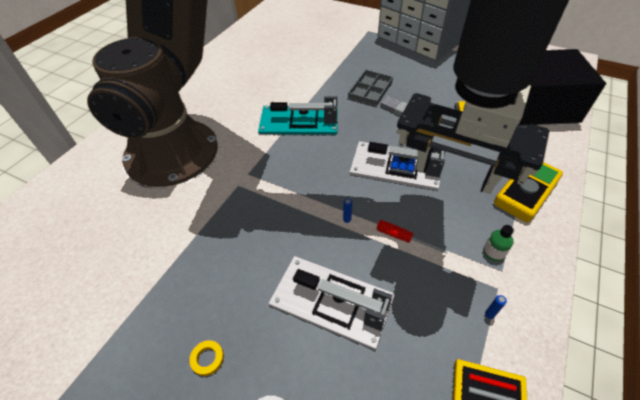

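Scene shows three jigs. One is white with blue cells, grip at (376,149). One is white with an empty nest, grip at (306,277). One is turquoise, grip at (278,106). The white one with blue cells fits the task. I'll confirm that in a crop and refine the position with the side camera.

```bash
python3 - <<'E'
from h import *
np.set_printoptions(precision=4,suppress=True)
a=cv2.imread("pics/scene0.png")[120:200,330:460]
im=eyes.snapshot("side")
for t,z in(("clamp_grip",.05),("pack",.012)):
    for r in spotter.place_of("side",t)[:4] : print(t,round(r["p"],2),np.round(r["location"]),ray("side",r["location"],z))
cv2.imwrite("pics/c1.png",np.vstack([cv2.resize(a,(420,258),interpolation=cv2.INTER_CUBIC),cv2.resize(im,(420,262))]))
cv2.imwrite("pics/side0.png",im)
o=get_obs();print(o["tool_pos"],o["orientation"],o["clock"])
for n in("scene","side","wrist"): print(n,np.array(eyes.camera_model(n)["extrinsics"])[:3,3])
E
```

```text
clamp_grip 0.92 [401. 298.] [0.1912 0.2188 0.05  ]
clamp_grip 0.89 [260. 250.] [0.4908 0.1895 0.05  ]
pack 0.72 [234. 263.] [0.5489 0.2071 0.012 ]
[ 0.6748 -0.      0.2262] [179.9673  -0.0016 -90.0029] 0.3
scene [ 0.6837 -0.4572  0.6894]
side [0.1071 0.7978 0.5802]
wrist [ 0.6767 -0.0854  0.3835]
```

View pics/c1.png

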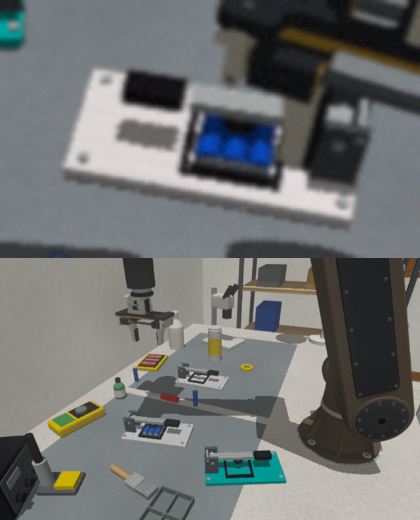

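The crop confirms that the white jig at (376,149) has the blue pack. Grip is at about (0.488,0.188), and the jig axis points away at about 18° yaw. I'll hover there with the tool turned by +72° about its own z.

```bash
python3 -m crank '[0,0,0,-37,35,0,1, 0,0,0,-37,35,0,1, 0,0,0,-37,35,0,1, 0,0,0,-37,35,0,1, 0,0,0,-37,35,0,1]'; python3 -m crank '[0,0,0.18,0,0,0,1, 0,0,0.18,0,0,0,1, 0,0,0.18,0,0,0,1, 0,0,0.18,0,0,0,1, 0,0,0.18,0,0,0,1]';python3 -m crank '[0,0,0.18,0,0,0,1, 0,0,0.18,0,0,0,1, 0,0,0,0,0,0,1]'
python3 - <<'E'
from h import *
np.set_printoptions(precision=4,suppress=True)
cv2.imwrite("pics/w1.png",eyes.snapshot("wrist"))
for t,z in(("clamp_grip",.05),("pack",.012)):
    for r in spotter.place_of("wrist",t)[:4] : print(t,round(r["p"],2),np.round(r["location"]),ray("wrist",r["location"],z))
o=get_obs();print(o["tool_pos"],o["orientation"],o["joint_pos"],o["clock"])
E
```

```text
clock: 0.92
tool_pos: [0.4988, 0.186, 0.2267]
orientation: [-180.0, 0.0, -90.0]
force: [0.0, 0.8, -0.1]
opening: 0.0878
gripper_force: 0.0
clock: 1.55
tool_pos: [0.4999, 0.185, 0.2266]
orientation: [180.0, 0.0, -141.9]
force: [0.7, 0.0, 0.3]
opening: 0.0879
gripper_force: 0.0
clock: 1.92
tool_pos: [0.4999, 0.185, 0.2266]
orientation: [180.0, 0.0, -162.1]
force: [-0.7, 0.9, 0.0]
opening: 0.0876
gripper_force: 0.0
clamp_grip 0.8 [328. 168.] [0.4872 0.1904 0.05  ]
pack 0.97 [323. 212.] [0.5528 0.2066 0.012 ]
[0.5    0.185  0.2266] [ 179.9989    0.0047 -161.9821] [  41.3898    7.1583  -17.1802    0.001   -65.6566 -113.3723] 2.075
```

View pics/w1.png

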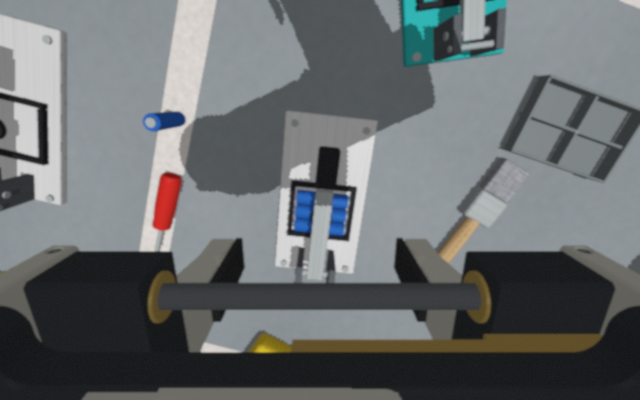

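Wrist view: grip at about (328,168), pack under the bar at (323,212), hinge at about (317,270), turquoise jig at the top (450,30). I need a better yaw, so I'll fit the plate and bar edges.

```bash
python3 - <<'E'
from h import *
np.set_printoptions(precision=4,suppress=True)
for a,b,z in(((287,112),(276,267),.012),((377,121),(354,274),.012),((329.5,148),(317,275),.057),((287,112),(377,121),.012)):
    A=ray("wrist",a,z);B=ray("wrist",b,z);d=B-A;print(A,B,np.linalg.norm(d),np.degrees(np.arctan2(d[1],d[0])))
# plate mask
im=cv2.imread("pics/w1.png");r=im[105:280,262:390];hsv=cv2.cvtColor(r,cv2.COLOR_BGR2HSV)
blk=(hsv[...,2]<40).astype(np.uint8);n,l,s,c=cv2.connectedComponentsWithStats(blk)
for i in range(1,n):
    if s[i,4]>80: print(s[i],c[i]+[262,105])
for t in("clamp_grip","pack"):
    q=spotter.outline_of("wrist",t)
    for r in q: print(t,r["p"],r["rect"])
m=eyes.camera_model("wrist");print(np.array(m["extrinsics"]))
E
```

```text
[0.4462 0.1272 0.012 ] [0.6499 0.1703 0.012 ] 0.2082588455301584 11.936924503926747
[0.423  0.2317 0.012 ] [0.627  0.2771 0.012 ] 0.2089521592911904 12.545575304069844
[0.4648 0.1846 0.057 ] [0.6175 0.2198 0.057 ] 0.1566913986819612 12.983486456360826
[0.4462 0.1272 0.012 ] [0.423  0.2317 0.012 ] 0.10705725614588531 102.48182305616517
[ 30  43  57  42 891] [325.2637 170.6162]
clamp_grip 0.88 [462.9, 0.0, 21.8, 40.5]
clamp_grip 0.78 [307.7, 144.7, 30.7, 130.2]
pack 0.98 [295.1, 191.5, 57.0, 46.4]
[[-0.3077  0.9047  0.2948  0.4212]
 [ 0.9515  0.2922  0.0966  0.1582]
 [ 0.0012  0.3102 -0.9507  0.3839]
 [ 0.      0.      0.      1.    ]]
```

```bash
python3 -m crank '[0,0,0.098,0,0,0,1, 0,-0.175,0,0,0,0,1, 0,-0.175,0,0,0,0,1, 0,-0.175,0,0,0,0,1, 0,0,0,0,0,0,1]'
cat >> h.py <<'E'
from scipy.spatial.transform import Rotation as Ro
yaw=np.radians(12.4);D=np.array([np.cos(yaw),np.sin(yaw),0]);U=np.array([0,0,1.])
G=np.array([.487,.1905,.05]);H=G+.135*D
def pose(th,ph,back=0,lead=0):   # arm angle, forward tilt (deg), retreat along tool (m)
    t,p=np.radians([th,ph]);z=np.sin(p)*D-np.cos(p)*U;y=np.cross(U,D);x=np.cross(y,z)
    g=H+.135*(-np.cos(t)*D+np.sin(t)*U)
    return np.c_[x,y,z],g+(.019-back)*z
def cur():
    o=get_obs();return Ro.from_euler("xyz",o["orientation"],degrees=True).as_matrix(),np.array(o["tool_pos"])
def rows(ts,start=None):
    R,p=start or cur()
    for t in ts:
        R2,p2=pose(*t);print(t,np.round(Ro.from_matrix(R.T@R2).as_rotvec(),3),np.round(R.T@(p2-p)*1e3,1));R,p=R2,p2
E
python3 - <<'E'
from h import *
print(get_obs()["tool_pos"],get_obs()["joint_pos"]);rows([(0,30,.1),(0,30,0)])
E
```

```text
clock: 2.8
tool_pos: [0.5061, 0.1737, 0.2278]
orientation: [-178.8, 27.3, -168.0]
force: [1.8, -1.2, 1.3]
opening: 0.088
gripper_force: 0.0
[0.50613713 0.17369219 0.22784363] [  49.00445172   -8.36512976  -50.55218199   34.78674656  -30.83414349
 -154.81591607]
(0, 30, 0.1) [-0.024 -0.047 -0.005] [98.9 21.6 69.7]
(0, 30, 0) [0. 0. 0.] [  0.   0. 100.]
```

Tilting 30° forward runs out of reach (J3 is near its limit), so I'll use 12° and swing more in the pads.

```bash
python3 -m crank '[0,0.16,0,0,0,0,1, 0,0.14,0,0,0,0,1, 0,0,0,0,0,0,1]'
python3 - <<'E'
from h import *
print(get_obs()["joint_pos"]);rows([(0,12,.09),(0,12,0)])
E
```

```text
clock: 3.18
tool_pos: [0.5148, 0.1781, 0.2329]
orientation: [-179.1, 11.5, -168.8]
force: [-0.7, -0.0, -0.3]
opening: 0.0874
gripper_force: 0.0
[  44.73441323    1.01099171  -27.740032      8.90504038  -52.42780991
 -128.49939577]
(0, 12, 0.09) [-0.019 -0.009 -0.02 ] [ 61.5  18.9 103. ]
(0, 12, 0) [0. 0. 0.] [ 0.  0. 90.]
```

```bash
python3 -m crank '[-0.019,-0.009,-0.02,20,6,34,1, 0,0,0,20,6,34,1, 0,0,0,20,6,34,1, 0,0,0,0,0,0,1]'
python3 - <<'E'
from h import *
print(get_obs()["joint_pos"]);rows([(0,12,.06),(0,12,0)])
cv2.imwrite("pics/w2.png",eyes.snapshot("wrist"))
for r in spotter.place_of("wrist","clamp_grip")[:3]: print(r["p"],r["location"],ray("wrist",r["location"],.05))
print(proj("wrist",G))
E
```

```text
clock: 3.68
tool_pos: [0.4694, 0.1821, 0.117]
orientation: [-179.6, 11.8, -167.5]
force: [0.3, 0.6, -0.4]
opening: 0.0873
gripper_force: 0.0
[  48.98841831    3.73975378  -43.69585931   13.11543465  -33.96586174
 -136.87248237]
(0, 12, 0.06) [-0.006 -0.004  0.002] [-4.7  4.6 28.5]
(0, 12, 0) [0. 0. 0.] [ 0. -0. 60.]
0.9 [326.5, 213.6] [0.49018885 0.19330536 0.05      ]
[np.float64(323.9961643441417), np.float64(209.70238957646453)]
```

View pics/w2.png

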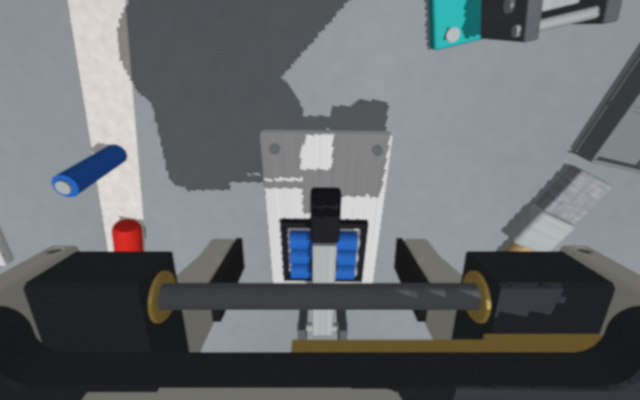

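The grip sits at (325,214), centred between the fingers to within a few mm. Descending.

```bash
sed -i 's/G=np.array(\[.487,.1905/G=np.array([.4885,.192/' h.py
python3 -m crank '[0,0,0,-2,2,30,1, 0,0,0,-2,2,30,1, 0,0,0,-1,1,28,1, 0,0,0,0,0,0,1]'
python3 - <<'E'
from h import *
print(get_obs()["joint_pos"]);rows([(0,12,0)])
E
```

```text
clock: 4.28
tool_pos: [0.4939, 0.1926, 0.034]
orientation: [-179.7, 12.0, -167.6]
force: [-0.1, -0.9, -0.2]
opening: 0.0878
gripper_force: 0.0
[  46.17946888   13.58826036  -49.32933054   22.17512754  -18.54147261
 -144.35219963]
(0, 12, 0) [-0.006 -0.    -0.   ] [1.9 0.6 2.2]
```

```bash
python3 -m crank '[0,0,0,2,0,2,0, 0,0,0,0,0,0,0, 0,0,0,0,0,0,0, 0,0,0,0,0,0,0, 0,0,0,0,0,0,0]'
python3 - <<'E'
from h import *
c=cur();q=[(th,12-th*.36) for th in range(0,121,10)];rows(q)
E
```

```text
clock: 4.9
tool_pos: [0.4917, 0.1927, 0.032]
orientation: [-179.8, 12.0, -167.6]
force: [-0.3, 0.4, -0.3]
opening: 0.0431
gripper_force: 0.0
(0, 12.0) [-0.004  0.001  0.   ] [-0.6  0.   0.8]
(10, 8.4) [-0.     0.063  0.   ] [ -5.7   0.  -22.5]
(20, 4.800000000000001) [0.    0.063 0.   ] [ -8.2   0.  -21.6]
(30, 1.200000000000001) [0.    0.063 0.   ] [-10.5   0.  -20.5]
(40, -2.3999999999999986) [ 0.     0.063 -0.   ] [-12.7  -0.  -19. ]
(50, -6.0) [ 0.     0.063 -0.   ] [-14.7   0.  -17.4]
(60, -9.599999999999998) [0.    0.063 0.   ] [-16.6  -0.  -15.5]
(70, -13.2) [-0.     0.063 -0.   ] [-18.2   0.  -13.4]
(80, -16.799999999999997) [-0.     0.063  0.   ] [-19.5   0.  -11.2]
(90, -20.4) [ 0.     0.063 -0.   ] [-20.7   0.   -8.8]
(100, -24.0) [-0.     0.063  0.   ] [-21.5  -0.   -6.3]
(110, -27.6) [ 0.     0.063 -0.   ] [-22.    0.   -3.7]
(120, -31.199999999999996) [0.    0.063 0.   ] [-22.3  -0.   -1.1]
```

```bash
python3 -m crank '[0,0,0,0,0,0,0, 0,0,0,0,0,0,0, 0,0,0,0,0,0,0, 0,0,0,0,0,0,0]'
```

```text
clock: 5.4
tool_pos: [0.4917, 0.1914, 0.0317]
orientation: [-179.7, 12.0, -167.7]
force: [5.8, -6.3, 0.2]
opening: 0.0241
gripper_force: 29.9
```

Gripped: the opening is 24 mm at 30 N. I'll swing the first 20° in small steps.

```bash
python3 -m crank '[0,0.032,0,-2.5,0,-11,0, 0,0.032,0,-3,0,-11,0, 0,0.032,0,-4,0,-11,0, 0,0.032,0,-4,0,-11,0, 0,0,0,0,0,0,0]'
python3 - <<'E'
from h import *
print(get_obs()["joint_pos"]);rows([(th,12-th*.36) for th in (20,30,40)])
E
```

```text
clock: 6.02
tool_pos: [0.4968, 0.1924, 0.0768]
orientation: [-179.7, 4.5, -167.7]
force: [-0.2, -5.1, -1.6]
opening: 0.0238
gripper_force: 30.0
[  44.24224529   13.50774218  -33.59925288    4.18576654  -39.35084299
 -125.15619881]
(20, 4.800000000000001) [-0.006 -0.006 -0.003] [-1.6  1.4 -0.4]
(30, 1.200000000000001) [0.    0.063 0.   ] [-10.5   0.  -20.5]
(40, -2.3999999999999986) [ 0.     0.063 -0.   ] [-12.7  -0.  -19. ]
```

Forces are low and it's on track. Continuing to about 60°.

```bash
python3 -m crank '[0,0.063,0,-11,0,-20.5,0, 0,0.063,0,-13,0,-19,0, 0,0.063,0,-15,0,-17.5,0, 0,0.063,0,-16.5,0,-15.5,0, 0,0,0,0,0,0,0]'
python3 - <<'E'
from h import *
print(get_obs()["joint_pos"]);rows([(th,12-th*.36) for th in (60,70)])
cv2.imwrite("pics/s2.png",cv2.resize(eyes.snapshot("side")[170:300,130:330],(600,390)))
E
```

```text
clock: 6.65
tool_pos: [0.5525, 0.204, 0.1484]
orientation: [-179.6, -10.0, -167.8]
force: [-3.3, -8.8, 8.1]
opening: 0.0234
gripper_force: 30.0
[  36.70748044   22.10982036   -6.76065991   -3.96853158  -70.50207267
 -112.82570363]
(60, -9.599999999999998) [-0.007 -0.008 -0.003] [0.7 2.  0.4]
(70, -13.2) [-0.     0.063 -0.   ] [-18.2   0.  -13.4]
```

View pics/s2.png

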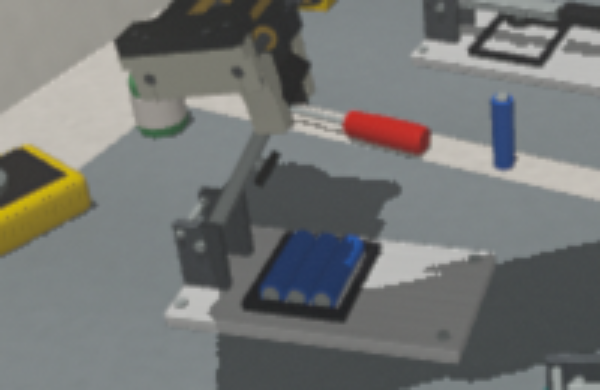

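The picture shows the arm up at about 60° in the fingers and the pack still in its nest. Continuing to about 110°.

```bash
python3 -m crank '[0,0.063,0,-18,-1,-13.5,0, 0,0.063,0,-19.5,-0.5,-11,0, 0,0.063,0,-20.5,0,-9,0, 0,0.063,0,-21.5,0,-6,0, 0,0,0,0,0,0,0]'
python3 - <<'E'
from h import *
print(get_obs()["joint_pos"]);rows([(th,12-th*.36) for th in (100,108,114)])
E
```

```text
clock: 7.32
tool_pos: [0.6378, 0.2217, 0.1633]
orientation: [-179.6, -24.4, -167.9]
force: [0.9, -7.1, -0.3]
opening: 0.024
gripper_force: 30.0
[  31.26715409   38.43741999   21.00483901   -7.43330691  -95.88339007
 -108.3002852 ]
(100, -24.0) [-0.005 -0.008 -0.005] [ 2.3  3.1 -1.5]
(108, -26.879999999999995) [ 0.    0.05 -0.  ] [-17.6   0.   -3.3]
(114, -29.04) [-0.     0.038  0.   ] [-13.3   0.   -1.5]
```

```bash
python3 -m crank '[0,0.045,0,-17,0,-4,0, 0,0.035,0,-11,0,-1.5,0, 0,0,0,0,0,0,0]'
python3 - <<'E'
from h import *
print(get_obs()["joint_pos"]);rows([(113,-29)])
cv2.imwrite("pics/s3.png",cv2.resize(eyes.snapshot("side")[170:300,130:330],(600,390)))
E
```

```text
clock: 7.7
tool_pos: [0.6633, 0.227, 0.156]
orientation: [-179.6, -29.1, -167.9]
force: [-1.2, -8.7, -3.8]
opening: 0.0241
gripper_force: 30.0
[  30.05369384   44.45719237   30.15027634   -8.4512771  -103.56852111
 -107.82734986]
(113, -29) [-0.005 -0.002 -0.005] [ 0.6  3.3 -1.6]
```

View pics/s3.png

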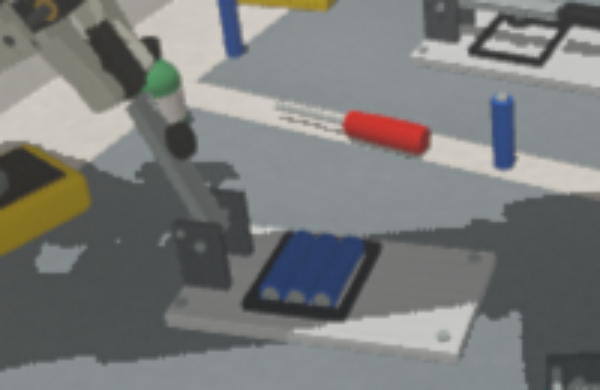

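The arm leans well past balance, close to its stop, and the pack is in its nest. Releasing.

```bash
python3 -m crank '[0,0,0,0,0,0,0.6, 0,0,0,0,0,0,0.6, 0,0,0,0,0,0,0.6, 0,0,0,0,0,0,0.6, 0,0,0,0,0,0,0.6]'; python3 -m crank '[0,0,0,0,0,-20,0.6, 0,0,0,0,0,-30,0.6, 0,0,0,0,0,-30,0.6, 0,0,0,0,0,-30,0.6, 0,0,0,0,0,0,0.6]'
python3 - <<'E'
from h import *
im=eyes.snapshot("side");cv2.imwrite("pics/s4.png",cv2.resize(im[150:300,130:360],(690,450)))
for r in spotter.place_of("side","pack"): print(r["p"],r["location"],ray("side",r["location"],.012))
g=pose(114.6,0,.019)[1];print(proj("side",g))
for r in spotter.place_of("side","clamp_grip"): print(r["p"],r["location"])
E
```

```text
clock: 8.38
tool_pos: [0.6634, 0.2294, 0.1587]
orientation: [-179.7, -28.8, -167.8]
force: [0.7, -0.2, 1.0]
opening: 0.0523
gripper_force: 0.0
clock: 9.0
tool_pos: [0.7162, 0.241, 0.2566]
orientation: [-179.8, -28.6, -167.8]
force: [1.3, -0.1, -0.6]
opening: 0.0525
gripper_force: 0.0
0.85 [233.7, 261.9] [0.55111405 0.20356758 0.012     ]
[np.float64(164.07040472625872), np.float64(192.06220920310298)]
0.92 [164.1, 191.8]
0.61 [397.4, 302.1]
```

View pics/s4.png

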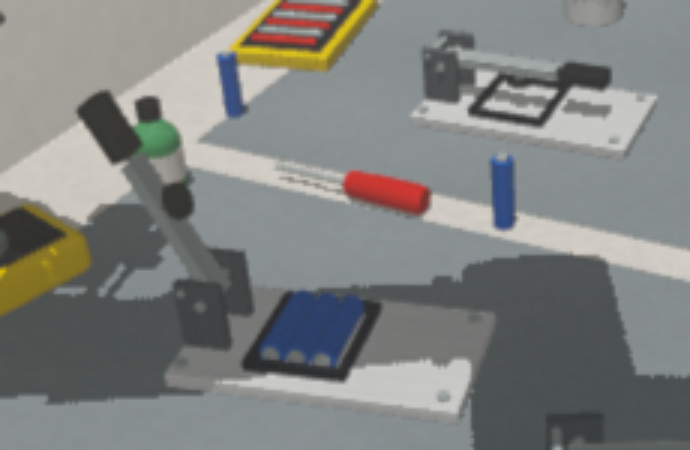

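The arm rests open. Its grip is seen at (164,192), which matches the prediction for 2.0 rad. The pack is in its nest, the empty jig is shut and the gripper is clear, so I'm handing in.

```bash
python3 -c "
from plant import ctrl
print(ctrl.close_job())"
```

```text
the job is handed in; nothing more can be done
None
```

I opened the clamp arm of the jig with the pack onto its stop (about 2.0 rad in the last picture) and let go; the pack is still in its nest, the empty jig is shut, and the job is handed in, though no verdict was returned.

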